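# Release the lock bar and stow the rack drawer

## Robot

A 6-joint arm with a two-finger parallel gripper is mounted at the origin on the work surface. World frame = base frame: x ahead of the robot, y to its left, z up, the work surface at z = 0. Lengths are in m, angles in rad, forces in N, time in s.
With the tool pointing down it reaches from about 0.3 to 0.775 m from the base axis. Payload 14.6 kg.
Tool frame: the origin (TCP) lies midway between the tips of the shut fingers; the grasp point (between the pads) lies 19 mm behind it; z points along the fingers, y is the direction in which the jaws open and shut (so a half turn about z gives the same grasp; the last joint's range is limited). The gripper opens to 85 mm and grips with 20 to 120 N. Pads are 22 mm wide; open, the fingers measure 114 mm over their backs; the gripper's body (76 mm by 85 mm) begins 54 mm behind the grasp point. The pads swing forward as they close: fully open they stand 13 mm farther back than shut.
Start: joints at [1.266, 0.3, 1.521, -0, 1.321, -0.067], TCP at [0.13, 0.535, 0.231] pointing down, gripper open.
Joint ranges: [-3.03, 3.03], [-0.79, 2.21], [0.23, 2.52], [-1.04, 4.18], [0, 3.07], [-2.55, 2.55]. Speed limits (rad/s): [2.22, 2.22, 2.57, 3.14, 3.14, 3.14].

## Interface

Orientations are given as a unit quaternion [w, x, y, z].
In Python, from station import sense, grab_frame, r, spotter gives the robot as it stands. The module is installed in compiled form; this text tells all that it offers.
- The arm moves only by the shell command python3 -m inch 'ROWS' [OPENING] [FORCE]. ROWS is JSON, a list of rows, each a list of 6 numbers: the shift along the tool's x, y, z in cm, then the turn, a rotation vector about the tool's x, y, z in degrees. In form: [[dx, dy, dz, wx, wy, wz], ...]. A call has 1 to 20 rows; each row shifts and turns the commanded pose from where the row before left it, along the tool's axes as they then stand; what a row does not reach is not made up. A row lasts 1/10 s, in which the tool goes at most 50 mm and 8.59 degrees, less where a joint would pass 70% of its speed; a pose out of reach is approached as far as the arm can. A call with a gripper value outside its range is refused whole. OPENING is the finger opening in cm, from 0 to 8.54, set as the call begins (- or left out, the last holds). The fingers move at their own pace and stop on an object; FORCE is the grip in N (left out, the last holds). Time passes only in rows, so rows that do not move let the fingers close. It gives the time, the measured TCP pose, the force and the opening at its end, in the units of the state.
- sense(): the state, without advancing time (a new reading comes with each control period).
- grab_frame(name): name is "side" or "top"; returns a dict with "img" (420x560x3 uint8, blue, green, red), "range_z" (420x560 float32, m along the optical axis (not along the pixel's ray), 0 where there is no reading), "mtx" (3x3 intrinsics, pixels), "k1" (the pictures are not rectified: a ray, as slopes to the right and down, at radius r is drawn at 1 + k1 r^2 times it, then the intrinsics apply), "world_to_cam" (4x4, takes a point from world to camera coordinates). Camera axes: x right, y up, looking along -z (the intrinsics and any distortion apply to the point x, -y, -z); pixel columns grow to the right and rows downward; lengths in m; the calibration is good to about 2 mm. A picture is of the moment at which its call begins.
- r.job_done(): hands the job in, once; it reports no verdict.
Trained networks look in a picture, given as the dict that the camera call returned (one of the last four; its "shot" number tells which), for a name from the list of things; names that differ only in an ending like _2 or _b are one class to them, and where a whole thing is asked for, a point or a joint stands for the part that bears it (a point fixed in the world has none). Each returns a list of dicts, best first, with "confidence" (0 to 1); they miss things now and then, are a little off and sometimes report something else, mostly with a low value. They report only what shows in the picture. A call takes as long as a camera call.
- spotter.boxes_of(thing, picture): "xyz" ([x, y, z] in m, in world coordinates, good to about 4 mm: the middle of the surface that is visible of it).
The state is a dict: "time": time; "joints": joint angles; "qd": joint speeds; "tau": joint torques, N m; "tcp_pos": TCP position; "tcp_rot": TCP orientation; "contact_force": force on the tool from outside, world axes, zero at the start; "ft_torque": the same for the moment, N m; "width": opening from 0.0 (shut) to 1.0 (fully open).
Only numpy, scipy, OpenCV 4.12 (cv2) and the standard library are available. Lean on these libraries where they do the work, as an engineer would, in place of code of your own. Each camera call takes 0.05 s, during which the arm holds its last target.

## Task

Of the two rack drawers on the steel shelf, one has been left standing forward, held out by its spring lock bar. With your fingertips press that drawer's thumb plate right down, keep it down while you push the drawer in past the lock pins, slide the drawer fully home without slamming it, and take your hand away so that the lock bar springs up in front of it again. This is only pressing and pushing: do not reach into the drawer or take hold of its front, and leave the other drawer and all the loose parts lying about as they are.

Things in the scene. Friction and masses are not known exactly. Their poses are not given: they have to be found in the camera images.
- shelf: grey powder-coated steel shelf, deck 375 (x) x 500 (y) mm, its top 30 mm above the table; origin under the deck's middle at table height. x points into the rack (the way a drawer goes home), y left, z up; turned up to 0.2 rad. Two half-rack drawers stand side by side on it, mid-lines at y = +121.5 and -121.5 mm; which one stands forward varies
- drawer_a (a joint): how far the drawer that stands forward is pulled out, m: 0 fully home (hard stop), 0.0745 to 0.0855 at the start, where lock pins stand up through slots in its floor and hold it to 7 mm of play either way from 0.080. It slides along the shelf's x axis, drag 2 to 5 N, stays where it is left, weighs about 1 kg
- front_a (a point): middle of the front face of that drawer's grey panel (240 wide, 44 high, 4 mm thick, lower edge 21 mm over the deck); moves with the drawer; axes as the shelf's: the face is pushed along +x. Two thumbscrews stick out 9 mm at y = +-111 mm. Behind the panel is an open tray with a receiver in it, nothing higher than the panel's top edge
- lockbar_a (a joint): that drawer's spring lock bar, a flat steel T that moves straight down, m: 0 up (locked), 0.011 hard down. Takes 4 N to start, 8 to 9 N at the bottom; rises when let go. From 0.010 its pins clear the drawer floor and the drawer can slide; after 20 mm of slide the floor itself keeps the pins down; once home, they jump up 2 mm in front of the panel and lock it
- thumb_a (a point): on top of that lock bar's thumb plate, on its centre line, 26 mm behind the plate's front end; moves with the bar. A flat ribbed steel strip 36 mm wide (y), top 16 mm over the deck when up, 5 mm when down. The point lies 29 to 41 mm in front of the panel's face at the start, 115 mm in front of it when home. The panel passes over the strip, up or down
- pins_a (a point): middle of the cross bar at the strip's far end, on its top (level with the thumb plate), 108 mm along +x from the thumb point, under the drawer while it stands forward. The cross bar is 160 mm long (y) and 20 mm wide; two 10 mm pins rise 14 mm above it at y = +-70 mm, and two 14 mm screw heads stand at y = +-45 mm, top 19.5 mm over the deck
- drawer_b (a joint): how far the other drawer, which is home, is pulled out, in m (0 home); leave it
- lockbar_b (a joint): lock bar of the other drawer, 0 up, 0.011 down; leave it. At home its whole T is in view in front of the drawer
- plug: loose brass patch plug, six-sided barrel 32 mm long, 14 mm across, with a 26 mm shank, lying on the front of the shelf between the two thumb plates; origin under the middle of its barrel, x along the shank
- knob: loose blue anodised knob, 25 mm across, 17 mm high, standing on the front of the shelf between the two thumb plates; origin under its middle
- foot1: loose black plastic rack foot, 26 mm across, 14 mm high, on the shelf's front left corner; origin under its middle
- foot2: the same, on the shelf's front right corner
- foot3: the same, on the table in front of the shelf, left
- foot4: the same, on the table in front of the shelf, right
- ear: loose silver rack ear, an angle 44 x 33 mm and 30 mm high, on the table in front of the shelf; origin under its middle
- driver: screwdriver 160 mm long lying on the table to the right of the shelf; x along it

How it is judged:
On the way, in this order (a step that is already met when the one before it is completed fails the run):
1. the lock bar is pressed right down before the drawer has gone in more than 20 mm (value of joint lockbar_a above 0.0098 m and value of joint drawer_a above 0.055 m), for 0.05 s.
2. the drawer slides in past the pins with the bar down (value of joint drawer_a below 0.05 m and value of joint lockbar_a above 0.0075 m), for 0.05 s.
At the end, for the whole second after the job is handed in: the drawer that stood forward is home to within 3 mm, its lock bar is up again to within 2 mm with the pins in front of the panel, and the other drawer is home and locked as before (value of joint each of drawer_a, drawer_b below 0.003 m and value of joint each of lockbar_a, lockbar_b below 0.002 m); the robot touches nothing.
It fails at once if the drawer was slammed (over 0.4 m/s) (velocity of joint drawer_a below -0.4 m/s).
It fails at once if the hand reached into the drawer or took hold of its front panel (grasp point beyond the panel's face and below 5 mm over its top edge) (x of the grasp point in the frame of front_a between 0 and 0.19 m and z of the grasp point in the frame of front_a below 0.027 m and y of the grasp point in the frame of front_a between -0.12 and 0.12 m).
It fails at once if the other drawer or its lock bar was worked (drawer over 5 mm, bar over 6 mm) (value of joint drawer_b above 0.005 m or value of joint lockbar_b above 0.006 m).
It fails at once if a loose part was lifted, carried or shoved more than 20 mm (distance of any of plug, knob, foot1, foot2, foot3, foot4, ear, driver from where it was at the start of the episode above 0.02 m).
It also fails if it takes over 32 s, if anything falls off the work surface, if the arm or the gripper's body presses on something with over 40 N, if the wrist force passes 120 N, or if a joint passes its speed limit or range.

## Working session

There is one attempt and no reset: what is moved stays moved. The work goes in short steps, Python scripts to look and compute and a shell command to move; the robot and the scene stay as the last step left them, time stands still between calls to the robot, and variables do not carry over. Pictures are saved under pics/ and viewed, and the job is handed in when it is done.

```bash
mkdir -p pics; ls
python3 - <<'E'
from station import sense, grab_frame, r, spotter
import cv2, numpy as np
print(sense())
for n in ("top","side"):
    f=grab_frame(n); cv2.imwrite(f"pics/{n}0.png",f["img"]); np.savez(f"{n}0.npz",**{k:v for k,v in f.items()})
    print(n,f["mtx"],f["k1"],f["world_to_cam"])
    for t in ("front_a","thumb_a","pins_a","shelf","plug","knob","foot1","ear","driver","drawer_a"):
        try:print(t,[(np.round(d["xyz"],4).tolist(),round(d["confidence"],2)) for d in spotter.boxes_of(t,f)][:5])
        except Exception as e: print(t,e)
E
```

```text
pics
{'time': 0.0, 'joints': array([ 1.26639915e+00,  3.00509068e-01,  1.52161207e+00,  1.29411707e-05,
        1.32071205e+00, -6.65706940e-02]), 'qd': array([ 0.00030387, -0.00091753, -0.00049275, -0.00089753,  0.0004763 ,
        0.00151902]), 'tau': array([ 2.62612753e-03, -5.43500590e+01, -3.61798382e+01,  1.86422176e-05,
        4.03642771e-03, -5.49598963e-05]), 'tcp_pos': array([0.1294847 , 0.53428559, 0.23068738]), 'tcp_rot': array([-1.20551545e-04,  1.18634765e-01,  9.92937766e-01, -6.08470369e-04]), 'contact_force': array([ 0.8735884 ,  0.02839413, -0.06174745]), 'ft_torque': array([ 0.05054541, -0.02479827, -0.07284027]), 'width': 0.9989712579710944}
top [[464.16871922   0.         282.16726035]
 [  0.         464.16871922 211.82549641]
 [  0.           0.           1.        ]] 0.003407067704514804 [[-0.02632172 -0.99959915  0.01042659 -0.05309797]
 [ 0.9959832  -0.02533068  0.08588263 -0.48557345]
 [-0.08558409  0.01264528  0.9962507  -1.10655322]
 [ 0.          0.          0.          1.        ]]
front_a [([0.5996, -0.1696, 0.0773], 0.88)]
thumb_a [([0.4827, -0.1575, 
[... 697 characters left out ...]
 0.56847112 -0.74665225]
 [ 0.          0.          0.          1.        ]]
front_a [([0.5914, -0.1774, 0.0782], 0.66)]
thumb_a [([0.4756, -0.16, 0.0473], 0.9)]
pins_a [([0.4769, -0.1579, 0.0428], 0.56)]
shelf [([0.5061, -0.1817, 0.0352], 0.59)]
plug [([0.4658, -0.0316, 0.0363], 0.57), ([0.4776, -0.1619, 0.0425], 0.29)]
knob [([0.4646, -0.0817, 0.0407], 0.65)]
foot1 [([0.4792, 0.1768, 0.0382], 0.59), ([0.4445, -0.2566, 0.0444], 0.56), ([0.3281, -0.2469, 0.0119], 0.47)]
ear [([0.3097, -0.331, 0.006], 0.86), ([0.3869, -0.4285, 0.0198], 0.39)]
driver [([0.388, -0.4244, 0.019], 0.91)]
drawer_a [([0.7006, 0.0636, 0.0789], 0.66), ([0.5918, -0.1787, 0.08], 0.56), ([0.3297, -0.2459, 0.0125], 0.49)]
```

View pics/top0.png

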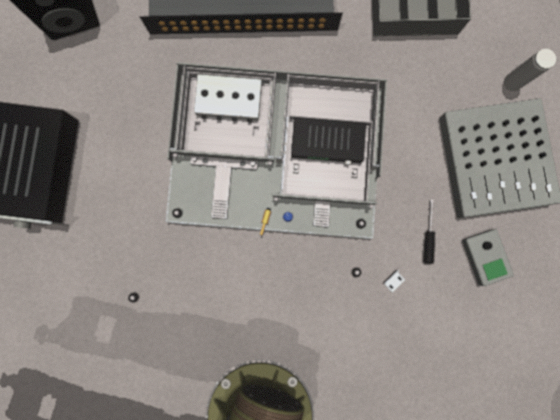

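View pics/side0.png

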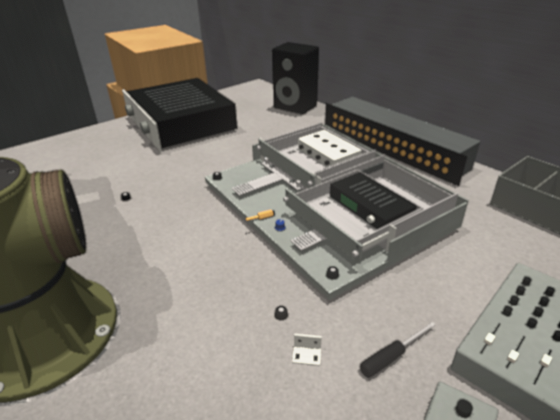

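The right-hand drawer (its panel runs roughly from (275,197) to (377,205) in the top view) stands forward. Its thumb plate is at about (321,213). The plug (265,220), knob (288,216) and foot2 (361,224) are nearby. Next I'll measure the shelf pose from depth.

```bash
cat > h.py <<'E'
import numpy as np, cv2
def cloud(f):
    K=f["mtx"];k1=float(f["k1"]);W=f["world_to_cam"];Z=f["range_z"]
    v,u=np.mgrid[:Z.shape[0],:Z.shape[1]].astype(float)
    pts=np.stack([u.ravel(),v.ravel()],1)[:,None]
    un=cv2.undistortPoints(pts,K,np.array([k1,0,0,0,0.]))[:,0]
    z=Z.ravel(); P=np.stack([un[:,0]*z,-un[:,1]*z,-z],1)
    P=(P-W[:3,3])@W[:3,:3]
    P[z==0]=np.nan
    return P.reshape(*Z.shape,3)
def project(f,X):
    W=f["world_to_cam"];p=np.atleast_2d(X)@W[:3,:3].T+W[:3,3]
    p=p*[1,-1,-1]
    return cv2.projectPoints(p,np.zeros(3),np.zeros(3),f["mtx"],np.array([float(f["k1"]),0,0,0,0.]))[0][:,0]
E
python3 - <<'E'
import numpy as np,cv2
from h import *
f=dict(np.load("top0.npz")); P=cloud(f)
for n in((280,300),(250,212),(340,225),(321,213),(321,202),(321,180),(219,195)): print(n,P[n[1],n[0]].round(4))
z=P[...,2]
# panel top edge: z ~0.095
m=(z>0.085)&(P[...,0]>.5)&(P[...,0]<.9)&(abs(P[...,1])<.4)
print("zmax in rack",np.nanmax(z[m]))
# panel A: points with z>0.08, x<0.64,y<-.02
for z0 in(.08,.085,.09):
  m=(z>z0)&(P[...,0]>.55)&(P[...,0]<.63)&(P[...,1]<0)&(P[...,1]>-.35)
  q=P[m]
  out=[]
  for y in np.arange(-.28,-.06,.01):
    s=q[abs(q[:,1]-y)<.005]
    if len(s): out.append((y,s[:,0].min(),s[:,0].max(),s[:,2].max()))
  out=np.array(out);
  if len(out)>3: print(z0,np.polyfit(out[:,0],out[:,1],1),np.polyfit(out[:,0],out[:,2],1)); print(out.round(4)[::4])
# deck front edge
m=(z>.02)&(z<.04)&(P[...,0]>.4)&(P[...,0]<.55)
q=P[m];out=[]
for y in np.arange(-.25,.2,.01):
    s=q[abs(q[:,1]-y)<.005]
    if len(s): out.append((y,s[:,0].min()))
out=np.array(out);print(out.round(4).tolist())
im=cv2.resize(f["img"][180:250,150:400],None,fx=3.2,fy=3.2,interpolation=cv2.INTER_CUBIC);cv2.imwrite("pics/topcrop.png",im)
E
```

```text
(280, 300) [ 0.2705 -0.055  -0.0005]
(250, 212) [0.485  0.012  0.0285]
(340, 225) [ 0.4479 -0.2038  0.0307]
(321, 213) [ 0.4766 -0.1573  0.0481]
(321, 202) [ 0.5032 -0.1586  0.0446]
(321, 180) [ 0.5541 -0.159   0.0577]
(219, 195) [0.5262 0.0842 0.0438]
zmax in rack 0.10097909273081203
0.08 [0.1303114  0.61665259] [-0.02733233  0.62364993]
[[-0.28    0.5796  0.6298  0.0964]
 [-0.24    0.5938  0.6297  0.094 ]
 [-0.2     0.5979  0.6299  0.0944]
 [-0.16    0.6021  0.6289  0.0947]
 [-0.12    0.6067  0.6296  0.0934]
 [-0.08    0.6148  0.6299  0.0921]]
0.085 [0.12165571 0.61592715] [-0.02175011  0.62435329]
[[-0.28    0.5802  0.6298  0.0964]
 [-0.24    0.5938  0.6297  0.094 ]
 [-0.2     0.5992  0.6299  0.0944]
 [-0.16    0.6028  0.6289  0.0947]
 [-0.12    0.6067  0.6296  0.0934]
 [-0.08    0.6148  0.6299  0.0921]]
0.09 [0.1039765  0.61536344] [-0.0107085   0.62504657]
[[-0.28    0.5802  0.6298  0.0964]
 [-0.24    0.5953  0.6285  0.094 ]
 [-0.2     0.5992  0.6298  0.0944]
 [-0.16    0.6045  0.6284  0.0947]
 [-0.12    0.6081  0.627   0.0934]
 [-0.08    0.6257  0.6299  0.0921]]
[[-0.25, 0.4201], [-0.24, 0.4203], [-0.23, 0.4206], [-0.22, 0.4233], [-0.21, 0.4234], [-0.2, 0.4239], [-0.19, 0.4244], [-0.18, 0.4267], [-0.17, 0.427], [-0.16, 0.4295], [-0.15, 0.4299], [-0.14, 0.4301], [-0.13, 0.4307], [-0.12, 0.4332], [-0.11, 0.4334], [-0.1, 0.4359], [-0.09, 0.4364], [-0.08, 0.4365], [-0.07, 0.437], [-0.06, 0.4396], [-0.05, 0.4398], [-0.04, 0.4425], [-0.03, 0.4426], [-0.02, 0.4308], [-0.01, 0.4308], [0.0, 0.4458], [0.01, 0.4458], [0.02, 0.4468], [0.03, 0.4489], [0.04, 0.4494], [0.05, 0.4519], [0.06, 0.4522], [0.07, 0.4525], [0.08, 0.453], [0.09, 0.4552], [0.1, 0.4554], [0.11, 0.4581], [0.12, 0.4584], [0.13, 0.4589], [0.14, 0.4595], [0.15, 0.4616], [0.16, 0.4621], [0.17, 0.4646], [0.18, 0.4648], [0.19, 0.4652]]
```

View pics/topcrop.png

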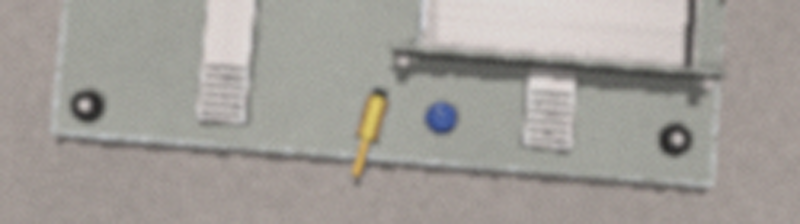

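Run:
```python
import numpy as np,cv2
from h import *
f=dict(np.load("top0.npz"))
P=cloud(f); yaw=-np.arctan(.1025); c,s=np.cos(yaw),np.sin(yaw)
ex=np.array([c,s]);ey=np.array([-s,c])
A=P[...,:2]@ex; B=P[...,:2]@ey; z=P[...,2]
# extents of deck near front strip
m=(z>.022)&(z<.04); 
fr=np.median([ (np.nanmin(A[m&(abs(B-b)<.004)&(A>.3)])) for b in np.arange(-.2,.2,.02) if 1])
print("front edge a",fr)
mm=m&(A>fr+.01)&(A<fr+.08)
L=[];R=[]
for a in np.arange(fr+.01,fr+.08,.005):
    t=B[m&(abs(A-a)<.003)&(abs(B)<.4)]; L.append(t.max());R.append(t.min())
print("left",np.round(L,4),"right",np.round(R,4))
bm=(np.median(L)+np.median(R))/2;print("mid b",bm, np.median(L)-np.median(R))
print("thumb centre b predicted",bm-.1215)
# strip
mask=(z>.039)&(z<.056)&(A>fr+.005)&(A<fr+.12)&(abs(B-(bm-.1215))<.04)
q=np.stack([A[mask],B[mask],z[mask]],1)
for a in np.arange(fr,fr+.12,.004):
    t=q[abs(q[:,0]-a)<.002]
    if len(t): print(round(a-fr,4),len(t),t[:,1].min().round(4),t[:,1].max().round(4),np.median(t[:,2]).round(4))
# profile along midline
k=abs(B-(bm-.1215))<.03
for a in np.arange(fr+.03,fr+.14,.003):
    t=z[k&(abs(A-a)<.0015)]
    if len(t):print("prof",round(a-fr,4),np.median(t).round(4),t.max().round(4))
np.save("pose.npy",[yaw,fr,bm])
```

```text
front edge a 0.4429729592311722
left [0.2609 0.2627 0.26   0.2605 0.2626 0.2626 0.2601 0.2605 0.2608 0.2608
 0.2608 0.2592 0.2607 0.2606] right [-0.3871 -0.3871 -0.3869 -0.3868 -0.2366 -0.2364 -0.2382 -0.2379 -0.2382
 -0.2376 -0.2369 -0.2363 -0.2366 -0.2368]
mid b 0.01149509756774178 0.49849813531369663
thumb centre b predicted -0.11000490243225822
0.02 23 -0.1263 -0.0931 0.046
0.024 27 -0.1268 -0.093 0.0459
0.028 26 -0.1262 -0.0928 0.0457
0.032 26 -0.1263 -0.0925 0.0459
0.036 24 -0.1254 -0.0922 0.0466
0.04 27 -0.128 -0.092 0.0453
0.044 24 -0.1276 -0.0919 0.0456
0.048 28 -0.1274 -0.0938 0.0459
0.052 25 -0.1266 -0.0935 0.0459
0.056 24 -0.1263 -0.0931 0.0472
0.06 26 -0.1264 -0.0927 0.0462
0.064 26 -0.1262 -0.0926 0.046
0.068 22 -0.1259 -0.0924 0.0456
0.072 28 -0.1279 -0.0923 0.0457
0.076 25 -0.1484 -0.0889 0.0478
0.084 10 -0.1474 -0.0856 0.0551
0.088 46 -0.1497 -0.0713 0.0536
0.092 51 -0.1497 -0.0732 0.0536
0.096 55 -0.1497 -0.071 0.0539
0.1 53 -0.1489 -0.0704 0.0536
0.104 52 -0.1488 -0.0702 0.0536
0.108 50 -0.1484 -0.0702 0.0535
0.112 42 -0.1484 -0.072 0.0531
0.116 50 -0.1483 -0.0739 
[... 223 characters left out ...]
.0491
prof 0.057 0.0459 0.0493
prof 0.06 0.0435 0.0504
prof 0.063 0.0455 0.049
prof 0.066 0.0441 0.0487
prof 0.069 0.0443 0.0486
prof 0.072 0.0452 0.0504
prof 0.075 0.0607 0.0975
prof 0.078 0.0939 0.0988
prof 0.081 0.0934 0.0968
prof 0.084 0.0554 0.0555
prof 0.087 0.0537 0.0569
prof 0.09 0.0537 0.058
prof 0.093 0.0539 0.0578
prof 0.096 0.0541 0.0556
prof 0.099 0.0536 0.0595
prof 0.102 0.0547 0.0569
prof 0.105 0.0533 0.0562
prof 0.108 0.0537 0.0583
prof 0.111 0.0537 0.0592
prof 0.114 0.0536 0.0572
prof 0.117 0.0541 0.0577
prof 0.12 0.0538 0.0586
prof 0.123 0.0537 0.0577
prof 0.126 0.0542 0.0586
prof 0.129 0.0537 0.0564
prof 0.132 0.0534 0.0565
prof 0.135 0.0538 0.0576
prof 0.138 0.0536 0.0562
```

```bash
python3 -m inch '[[0,0,0,0,0,-7.75],[-2.2,-3.5,0,0,0,0],[-2.2,-3.5,0,0,0,0],[-2.2,-3.5,0,0,0,0],[-2.2,-3.5,0,0,0,0],[-2.2,-3.5,0,0,0,0],[-2.2,-3.5,0,0,0,0],[-2.2,-3.5,0,0,0,0],[-2.2,-3.5,0,0,0,0],[-2.2,-3.5,0,0,0,0],[-2.2,-3.5,0,0,0,0],[-2.2,-3.5,0,0,0,0],[-2.2,-3.5,0,0,0,0],[-2.2,-3.5,0,0,0,0],[-2.2,-3.5,0,0,0,0],[-2.2,-3.5,0,0,0,0],[0,0,0,0,0,0]]' 0 40
cat > m.py <<'E'
import numpy as np
from station import sense
from scipy.spatial.transform import Rotation as R
s=sense();q=s["tcp_rot"];Rm=R.from_quat([q[1],q[2],q[3],q[0]]).as_matrix()
yaw,fr,bm=np.load("pose.npy");ex=np.array([np.cos(yaw),np.sin(yaw),0]);ey=np.array([-ex[1],ex[0],0])
p=s["tcp_pos"];a,b=p@ex,p@ey
print("t",s["time"],"rel thumb a,b (mm)",round((a-(fr+.0445))*1e3,1),round((b-(bm-.1215))*1e3,1),"z",round(p[2]*1e3,1),"F shelf",np.round([s["contact_force"]@ex,s["contact_force"]@ey,s["contact_force"][2]],1),"w",round(s["width"],3))
print("tool x in shelf",np.round([Rm[:,0]@ex,Rm[:,0]@ey,Rm[2,0]],4),"z",np.round(Rm[:,2],3),"j",np.round(s["joints"],2))
T=(fr+.0445)*ex+(bm-.1215)*ey; d=T-p;d[2]=0
print("to thumb xy in tool cm",np.round(Rm.T@d*100,2))
E
python3 m.py
```

```text
time: 2.8
tcp_pos: [0.4052, -0.0248, 0.2312]
tcp_rot: [0.0, 0.053, 0.999, -0.0]
contact_force: [-0.2, -0.1, 0.2]
width: 0.0
t 2.8 rel thumb a,b (mm) -81.8 126.7 z 231.2 F shelf [-0.1 -0.1  0.2] w 0.0
tool x in shelf [-1.0e+00  4.4e-03 -1.0e-04] z [ 0.    -0.001 -1.   ] j [-0.15 -0.03  1.89 -0.    1.28 -1.62]
to thumb xy in tool cm [-8.240e+00 -1.263e+01  1.000e-02]
```

```bash
python3 -m inch '[[-2,-3.1,0,0,0,0],[-2,-3.1,1,0,0,0],[-2.1,-3.2,2,0,0,0],[-2.1,-3.2,3,0,0,0],[0,0,4,0,0,0],[0,0,3,0,0,0],[0,0,2.5,0,0,0],[0,0,0,0,0,0],[0,0,0,0,0,0]]'; python3 m.py
python3 - <<'E'
from station import grab_frame
import cv2,numpy as np
from h import *
for n in("side","top"):
    f=grab_frame(n); np.savez(n+"1.npz",**f)
    u,v=(321,213) if n=="top" else (305,241)
    cv2.imwrite(f"pics/{n}1.png",cv2.resize(f["img"][max(0,v-75):v+75,u-100:u+100],None,fx=4,fy=4,interpolation=cv2.INTER_CUBIC))
E
```

```text
time: 3.7
tcp_pos: [0.4731, -0.155, 0.0771]
tcp_rot: [0.0, 0.051, 0.999, -0.0]
contact_force: [-0.8, -0.3, 1.6]
width: -0.003
t 3.7 rel thumb a,b (mm) -1.1 4.1 z 77.1 F shelf [-0.8 -0.4  1.6] w -0.003
tool x in shelf [-1.e+00  1.e-04 -2.e-04] z [ 0. -0. -1.] j [-0.39  0.38  1.81  0.    0.95 -1.86]
to thumb xy in tool cm [-0.11 -0.41  0.  ]
```

View pics/side1.png

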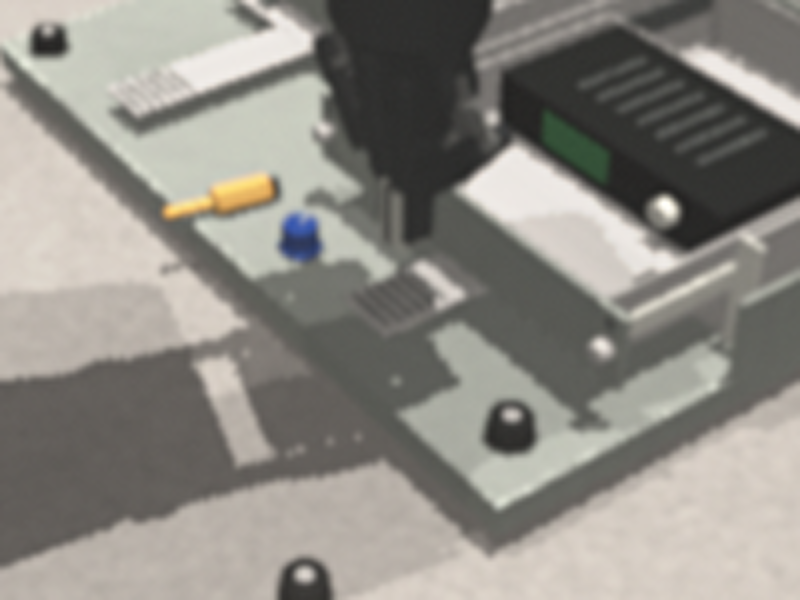

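View pics/top1.png

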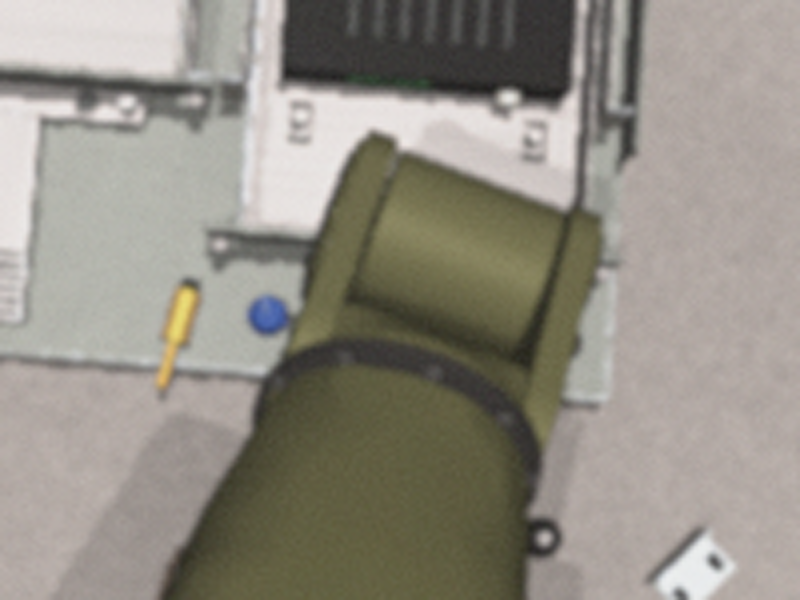

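Run:
```python
import numpy as np
from h import *
yaw,fr,bm=np.load("pose.npy");ex=np.array([np.cos(yaw),np.sin(yaw)]);ey=np.array([-ex[1],ex[0]])
f=dict(np.load("side0.npz"));P=cloud(f);A=P[...,:2]@ex-(fr+.0445);B=P[...,:2]@ey-(bm-.1215);z=P[...,2]
print("deck z",np.nanmedian(z[(abs(A)<.03)&(B>.022)&(B<.035)]))
for a in np.arange(-.034,.04,.006):
    m=(abs(A-a)<.003)&(z>.040)&(z<.055)&(abs(B)<.04)
    if m.any(): print("a",round(a*1e3),m.sum(),(B[m].min()*1e3).round(1),(B[m].max()*1e3).round(1),np.median(z[m]).round(4))
m=(z>.06)&(z<.09)&(abs(B)<.03)&(A>.01)&(A<.06);print("panel face a",np.percentile(A[m]*1e3,[2,10,25,50]).round(1))
```

```text
deck z 0.04179841012070497
a -28 34 -19.1 15.0 0.0455
a -22 39 -20.7 16.0 0.0459
a -16 33 -19.9 15.4 0.0459
a -10 36 -20.5 16.6 0.0455
a -4 37 -20.8 17.0 0.0459
a 2 39 -19.0 18.7 0.0457
a 8 35 -19.3 18.2 0.0455
a 14 31 -19.2 15.0 0.0463
a 20 39 -20.4 15.7 0.0455
a 26 35 -20.0 26.0 0.0459
a 32 62 -34.7 37.6 0.0505
a 38 1 -19.2 -19.2 0.0442
panel face a [28.3 28.7 29.3 29.8]
```

```bash
python3 -m inch '[[-0.1,-0.5,0,0,0,0],[0,0,1.5,0,0,0],[0,0,1.0,0,0,0],[0,0,0.3,0,0,0],[0,0,0.3,0,0,0],[0,0,0.2,0,0,0],[0,0,0,0,0,0]]'; python3 m.py
```

```text
time: 4.5
tcp_pos: [0.4733, -0.1604, 0.0436]
tcp_rot: [0.0, 0.051, 0.999, -0.0]
contact_force: [-2.7, -0.5, 4.7]
width: -0.001
t 4.5 rel thumb a,b (mm) -0.3 -1.3 z 43.6 F shelf [-2.6 -0.7  4.7] w -0.001
tool x in shelf [-1.e+00  4.e-04 -2.e-04] z [ 0. -0. -1.] j [-0.4   0.44  1.82 -0.    0.88 -1.87]
to thumb xy in tool cm [-0.03  0.13 -0.  ]
```

```bash
python3 -m inch '[[0,0,0.3,0,0,0],[0,0,0.3,0,0,0],[0,0,0.2,0,0,0],[0,0,0,0,0,0],[0,0,0,0,0,0]]'; python3 m.py;  python3 -m inch '[[0,0,0.1,0,0,0],[0,0,0,0,0,0]]'; python3 m.py
```

```text
time: 5.0
tcp_pos: [0.4735, -0.1604, 0.0359]
tcp_rot: [0.0, 0.051, 0.999, -0.0]
contact_force: [-2.8, 0.4, 8.8]
width: 0.005
t 5.0 rel thumb a,b (mm) -0.1 -1.3 z 35.9 F shelf [-2.8  0.1  8.8] w 0.005
tool x in shelf [-1.e+00  3.e-04 -6.e-04] z [ 0.001 -0.    -1.   ] j [-0.4   0.45  1.83 -0.    0.86 -1.87]
to thumb xy in tool cm [-0.01  0.13 -0.  ]
time: 5.2
tcp_pos: [0.4735, -0.1604, 0.035]
tcp_rot: [0.0, 0.051, 0.999, -0.0]
contact_force: [-3.5, 1.7, 8.2]
width: 0.004
t 5.2 rel thumb a,b (mm) -0.1 -1.3 z 35.0 F shelf [-3.7  1.3  8.2] w 0.004
tool x in shelf [-1.e+00  3.e-04 -7.e-04] z [ 0.001 -0.    -1.   ] j [-0.4   0.45  1.83 -0.    0.86 -1.87]
to thumb xy in tool cm [-0.01  0.13 -0.  ]
```

```bash
python3 -m inch '[[0,0,0.1,0,0,0],[0,0,0,0,0,0]]'; python3 m.py;  python3 -m inch '[[0,0,0.1,0,0,0],[0,0,0,0,0,0]]'; python3 m.py
```

```text
time: 5.4
tcp_pos: [0.4735, -0.1605, 0.0346]
tcp_rot: [0.0, 0.051, 0.999, -0.0]
contact_force: [-7.6, 2.2, 16.8]
width: 0.0
t 5.4 rel thumb a,b (mm) -0.1 -1.4 z 34.6 F shelf [-7.8  1.4 16.8] w 0.0
tool x in shelf [-1.e+00  3.e-04 -7.e-04] z [ 0.001 -0.    -1.   ] j [-0.4   0.45  1.83 -0.    0.86 -1.87]
to thumb xy in tool cm [-0.01  0.14 -0.  ]
time: 5.6
tcp_pos: [0.4735, -0.1605, 0.0342]
tcp_rot: [0.0, 0.051, 0.999, -0.0]
contact_force: [-13.3, 3.0, 27.8]
width: -0.001
t 5.6 rel thumb a,b (mm) -0.0 -1.4 z 34.2 F shelf [-13.5   1.7  27.8] w -0.001
tool x in shelf [-1.e+00  2.e-04 -8.e-04] z [ 0.001 -0.001 -1.   ] j [-0.4   0.45  1.83 -0.    0.86 -1.87]
to thumb xy in tool cm [-0.    0.14 -0.  ]
```

```bash
python3 -m inch '[[-0.5,0,0,0,0,0],[-0.6,0,0,0,0,0],[-0.6,0,0,0,0,0],[0,0,0,0,0,0]]'; python3 m.py;  python3 -m inch '[[-0.5,0,0,0,0,0],[-0.5,0,0,0,0,0],[0,0,0,0,0,0]]'; python3 m.py
```

```text
time: 6.0
tcp_pos: [0.4908, -0.1625, 0.0344]
tcp_rot: [0.001, 0.051, 0.999, -0.0]
contact_force: [-11.6, 1.5, 28.1]
width: 0.0
t 6.0 rel thumb a,b (mm) 17.3 -1.6 z 34.4 F shelf [-11.7   0.3  28.1] w 0.0
tool x in shelf [-1.0e+00  2.0e-04 -1.1e-03] z [ 0.001 -0.001 -1.   ] j [-0.39  0.48  1.78 -0.    0.88 -1.86]
to thumb xy in tool cm [ 1.73  0.16 -0.  ]
time: 6.3
tcp_pos: [0.5005, -0.1635, 0.0344]
tcp_rot: [0.0, 0.051, 0.999, -0.0]
contact_force: [-13.7, 1.1, 29.9]
width: -0.002
t 6.3 rel thumb a,b (mm) 27.1 -1.6 z 34.4 F shelf [-13.8  -0.3  29.9] w -0.002
tool x in shelf [-1.e+00  3.e-04 -6.e-04] z [ 0.001 -0.001 -1.   ] j [-0.39  0.5   1.75 -0.    0.89 -1.85]
to thumb xy in tool cm [ 2.71  0.16 -0.  ]
```

```bash
python3 -m inch '[[-0.6,0,0,0,0,0],[-0.6,0,0,0,0,0],[-0.6,0,0,0,0,0],[0,0,0,0,0,0]]'; python3 m.py;  python3 -m inch '[[-0.6,0,0,0,0,0],[-0.6,0,0,0,0,0],[-0.4,0,0,0,0,0],[0,0,0,0,0,0]]'; python3 m.py
python3 - <<'E'
from station import grab_frame
import cv2,numpy as np
from h import *
yaw,fr,bm=np.load("pose.npy");ex=np.array([np.cos(yaw),np.sin(yaw)]);ey=np.array([-ex[1],ex[0]])
for n in("side","top"):
    f=grab_frame(n); np.savez(n+"2.npz",**f)
    u,v=(321,213) if n=="top" else (325,231)
    cv2.imwrite(f"pics/{n}2.png",cv2.resize(f["img"][max(0,v-75):v+75,u-100:u+100],None,fx=4,fy=4,interpolation=cv2.INTER_CUBIC))
    P=cloud(f);A=P[...,:2]@ex-(fr+.0445);B=P[...,:2]@ey-(bm-.1215);z=P[...,2]
    for b in(-.1,-.085,-.07,.085,.07):
        m=(abs(B-b)<.006)&(z>.065)&(z<.1)&(A>-.02)&(A<.16)
        print(n,b,m.sum(),np.percentile(A[m]*1e3,[0,5,25]).round(1) if m.any() else None)
E
```

```text
time: 6.7
tcp_pos: [0.5186, -0.1654, 0.0346]
tcp_rot: [0.0, 0.051, 0.999, -0.0]
contact_force: [-13.2, 2.7, 29.7]
width: -0.0
t 6.7 rel thumb a,b (mm) 45.2 -1.6 z 34.6 F shelf [-13.4   1.4  29.7] w -0.0
tool x in shelf [-1.e+00  3.e-04 -9.e-04] z [ 0.001 -0.001 -1.   ] j [-0.38  0.53  1.7  -0.    0.91 -1.84]
to thumb xy in tool cm [ 4.52  0.16 -0.  ]
time: 7.1
tcp_pos: [0.5344, -0.167, 0.0347]
tcp_rot: [0.0, 0.051, 0.999, -0.0]
contact_force: [-13.5, 1.2, 29.3]
width: 0.0
t 7.1 rel thumb a,b (mm) 61.2 -1.6 z 34.7 F shelf [-13.5  -0.1  29.3] w 0.0
tool x in shelf [-1.e+00  2.e-04 -1.e-03] z [ 0.001 -0.001 -1.   ] j [-0.37  0.56  1.66 -0.    0.93 -1.84]
to thumb xy in tool cm [ 6.12  0.16 -0.01]
side -0.1 207 [72.3 74.1 76. ]
side -0.085 63 [72.8 73.3 74.3]
side -0.07 64 [72.6 73.3 74.4]
side 0.085 26 [74.2 74.4 74.9]
side 0.07 4 [74.5 74.5 74.7]
top -0.1 98 [ 76.5  77.2 130.7]
top -0.085 0 None
top -0.07 0 None
top 0.085 17 [76.9 77.3 77.6]
top 0.07 22 [77.2 77.3 77.7]
```

View pics/side2.png

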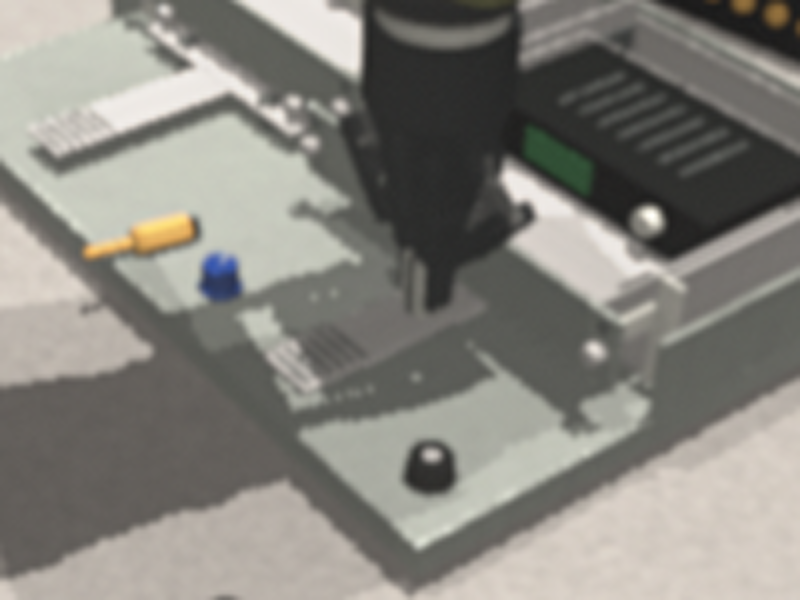

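```bash
python3 -m inch '[[0,0,-0.7,0,0,0],[0,0,-1.2,0,0,0],[0,0,-1.0,0,0,0],[0,0,0,0,0,0]]'; python3 m.py;  python3 -m inch '[[-0.6,0,0,0,0,0],[-0.6,0,0,0,0,0],[-0.6,0,0,0,0,0],[-0.6,0,0,0,0,0],[-0.6,0,0,0,0,0],[0,0,0,0,0,0]]'; python3 m.py
```

```text
time: 7.6
tcp_pos: [0.5347, -0.1668, 0.0629]
tcp_rot: [0.001, 0.051, 0.999, -0.0]
contact_force: [-0.5, 0.3, 0.9]
width: 0.001
t 7.6 rel thumb a,b (mm) 61.4 -1.4 z 62.9 F shelf [-0.5  0.2  0.9] w 0.001
tool x in shelf [-1.0e+00  4.0e-04 -2.5e-03] z [ 0.002 -0.001 -1.   ] j [-0.37  0.51  1.64  0.    0.98 -1.84]
to thumb xy in tool cm [ 6.14  0.13 -0.02]
time: 8.2
tcp_pos: [0.5641, -0.1696, 0.0606]
tcp_rot: [-0.0, 0.051, 0.999, 0.0]
contact_force: [-0.1, -0.1, -0.5]
width: -0.003
t 8.2 rel thumb a,b (mm) 90.9 -1.2 z 60.6 F shelf [-0.1 -0.1 -0.5] w -0.003
tool x in shelf [-1.e+00  3.e-04  9.e-04] z [-0.001  0.    -1.   ] j [-0.35  0.57  1.56 -0.    1.01 -1.82]
to thumb xy in tool cm [9.09 0.12 0.01]
```

```bash
for i in 1 ; do python3 -m inch '[[-0.4,0,0,0,0,0],[0,0,0,0,0,0]]'; python3 m.py; python3 -m inch '[[-0.3,0,0,0,0,0],[0,0,0,0,0,0]]'; python3 m.py; python3 -m inch '[[-0.2,0,0,0,0,0],[0,0,0,0,0,0]]'; python3 m.py; done | grep rel
python3 - <<'E'
from station import grab_frame
import cv2,numpy as np
from h import *
yaw,fr,bm=np.load("pose.npy");ex=np.array([np.cos(yaw),np.sin(yaw)]);ey=np.array([-ex[1],ex[0]])
for n in("side",):
    f=grab_frame(n)
    P=cloud(f);A=P[...,:2]@ex-(fr+.0445);B=P[...,:2]@ey-(bm-.1215);z=P[...,2]
    for b in(-.1,-.085,-.07,.085,.07,.243-.07,.243):
        m=(abs(B-b)<.006)&(z>.065)&(z<.1)&(A>-.02)&(A<.16)
        print(n,b,m.sum(),np.percentile(A[m]*1e3,[0,5,25]).round(1) if m.any() else None)
E
```

```text
t 8.4 rel thumb a,b (mm) 94.5 -1.2 z 60.6 F shelf [-1.8  0.  -0.9] w 0.002
t 8.6 rel thumb a,b (mm) 97.4 -1.2 z 60.8 F shelf [-2.8  0.3 -2.6] w -0.0
t 8.8 rel thumb a,b (mm) 99.6 -1.2 z 61.1 F shelf [-2.5 -0.7 -2.5] w 0.001
side -0.1 100 [109.  109.5 110.5]
side -0.085 64 [108.1 109.3 110.4]
side -0.07 61 [108.4 109.1 109.9]
side 0.085 44 [109.5 110.4 111.2]
side 0.07 46 [110.3 110.4 111.1]
side 0.173 38 [112.1 112.5 113.1]
side 0.243 27 [112.3 112.3 112.8]
```

```bash
for i in 1 ; do python3 -m inch '[[-0.15,0,0,0,0,0],[0,0,0,0,0,0]]'; python3 m.py; python3 -m inch '[[-0.1,0,0,0,0,0],[0,0,0,0,0,0]]'; python3 m.py; python3 -m inch '[[-0.1,0,0,0,0,0],[0,0,0,0,0,0]]'; python3 m.py; done | grep rel
```

```text
t 9.05 rel thumb a,b (mm) 101.1 -1.2 z 61.2 F shelf [-3.2 -0.1 -2.2] w 0.002
t 9.25 rel thumb a,b (mm) 101.1 -1.2 z 61.2 F shelf [-13.9   0.7   4.1] w 0.0
t 9.45 rel thumb a,b (mm) 101.1 -1.2 z 61.2 F shelf [-24.    0.4  10.6] w -0.002
```

```bash
python3 -m inch '[[0.5,0,0,0,0,0],[1,0,0,0,0,0],[1.5,0,-1,0,0,0],[1,0,-3,0,0,0],[0,0,-4,0,0,0],[0,0,-4,0,0,0],[0,0,-3,0,0,0],[2,3,0,0,0,0],[2,3.5,0,0,0,0],[2,3.5,0,0,0,0],[2,3.5,0,0,0,0],[2,3.5,0,0,0,0],[2,3.5,0,0,0,0],[1,3.5,0,0,0,0],[0,3.5,0,0,0,0],[0,3,0,0,0,0],[0,0,0,0,0,0],[0,0,0,0,0,0]]'; python3 m.py
python3 - <<'E'
from station import grab_frame
import cv2,numpy as np
from h import *
yaw,fr,bm=np.load("pose.npy");ex=np.array([np.cos(yaw),np.sin(yaw)]);ey=np.array([-ex[1],ex[0]])
for n in("side","top"):
    f=grab_frame(n); cv2.imwrite(f"pics/{n}3.png",f["img"])
    P=cloud(f);A=P[...,:2]@ex-(fr+.0445);B=P[...,:2]@ey-(bm-.1215);z=P[...,2]
    for b in(-.085,-.03,0,.03,.085,.243-.07,.243):
        m=(abs(B-b)<.006)&(z>.065)&(z<.1)&(A>-.02)&(A<.16)
        print(n,b,m.sum(),np.percentile(A[m]*1e3,[0,5,25]).round(1) if m.any() else None)
    for b,nm in((0,"a"),(.243,"b")):
        m=(abs(B-b)<.01)&(A>-.02)&(A<.09); print(nm,"strip z",np.median(z[m]).round(4), "pins z",[np.nanmax(z[(abs(B-b-s*.07)<.005)&(A>.10)&(A<.111)],initial=0).round(3) for s in(-1,1)])
    u,v=(300,200) if n=="top" else (330,210)
    cv2.imwrite(f"pics/{n}3c.png",cv2.resize(f["img"][v-75:v+75,u-100:u+100],None,fx=4,fy=4,interpolation=cv2.INTER_CUBIC))
E
```

```text
time: 11.25
tcp_pos: [0.4385, 0.1502, 0.2115]
tcp_rot: [0.0, 0.051, 0.999, 0.0]
contact_force: [0.5, -0.4, 0.5]
width: 0.005
t 11.25 rel thumb a,b (mm) -66.6 304.1 z 211.5 F shelf [ 0.5 -0.3  0.5] w 0.005
tool x in shelf [-1.e+00 -9.e-04 -1.e-03] z [ 0.001  0.    -1.   ] j [ 0.25  0.12  1.78 -0.    1.23 -1.22]
to thumb xy in tool cm [ -6.63 -30.42  -0.  ]
side -0.085 60 [109.5 110.7 111.5]
side -0.03 53 [110.6 111.1 112.1]
side 0 56 [109.8 110.6 112. ]
side 0.03 50 [110.2 111.4 112.3]
side 0.085 39 [111.2 111.8 112.2]
side 0.173 36 [110.8 111.7 112.7]
side 0.243 35 [111.5 112.  113.2]
a strip z 0.0456 pins z [np.float64(0.094), np.float64(0.06)]
b strip z 0.0454 pins z [np.float64(0.082), np.float64(0.06)]
top -0.085 21 [113.7 114.  114.2]
top -0.03 21 [113.9 114.4 114.6]
top 0 21 [113.7 113.8 114.4]
top 0.03 22 [114.4 114.4 114.7]
top 0.085 20 [114.4 114.5 114.7]
top 0.173 20 [114.9 114.9 115.1]
top 0.243 23 [114.6 114.8 115.4]
a strip z 0.0458 pins z [np.float64(0.062), np.float64(0.062)]
b strip z 0.0457 pins z [np.float64(0.065), np.float64(0.063)]
```

View pics/side3c.png

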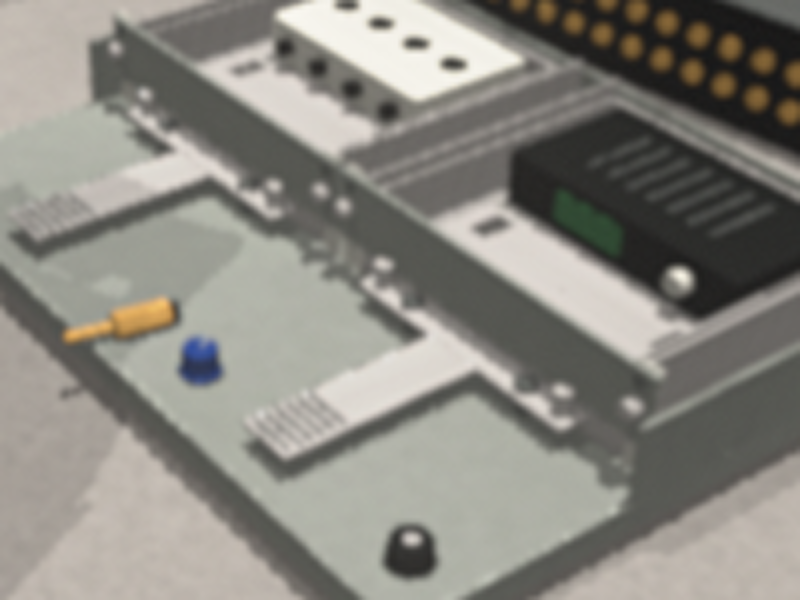

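View pics/top3.png

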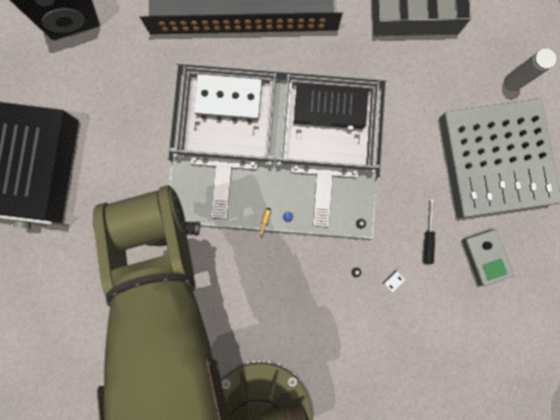

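Both drawer fronts are level, and both lock bars are up with their pins in front of the panels. In the top view the right-hand T at (322,195) matches the left at (220,190). The plug (265,220), knob (288,216), foot2 (361,224) and the parts on the table look unmoved, and the hand is clear, so I'm handing in.

```bash
python3 -c "
from station import r
print(r.job_done())"
```

```text
the job is handed in; nothing more can be done
None
```

The right-hand drawer, the one left standing forward, is now home with its lock bar up in front of it. I handed the job in about 11.3 s into the run; no verdict is reported.

**What I did:** With the fingers shut I pressed the thumb plate to its hard stop, tip about 34.5 mm above the table at 28 N. Keeping it pressed, I slid the drawer in about 44 mm at about 0.06 m/s. I then raised the tips to about 61 mm and pushed on the panel until it met the stop, where the push force rose to 24 N. After that I backed off, lifted and moved the hand away to the left.

**Last checks:**
- **Drawer position:** its front is within about 1 mm of the other drawer's in both cameras' depth data.
- **Lock bars:** both thumb strips measure about 45.7 mm high, which is fully up. Both Ts show in front of the panels with their pins raised.
- **Loose parts:** the ones in view looked unmoved by eye. Foot1 and foot3 were hidden behind the arm in the last top picture, but the hand only passed over that side well above them.
- **Contact:** the residual force on the tool was under 1 N.

**Disagreements:**
- The two cameras differed by 2 to 3 mm in absolute position, so I compared the drawers only within each picture.
- The spotter's `front_a` position was about 80 mm too deep, so I located the panel from depth data instead.
- The side camera's depth gave doubtful heights for the right-hand pin of each bar, so I judged the pins from the top camera and the pictures.

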